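# Lock the shaker platform with its drop-in locking pin

### The arm

A 6-joint arm with a two-finger parallel gripper is mounted at the origin on the work surface. World frame = base frame: x ahead of the robot, y to its left, z up, the work surface at z = 0. Lengths are in m, angles in rad, forces in N, time in s.
With the tool pointing down it reaches from about 0.325 to 0.775 m from the base axis. Payload 5.5 kg.
Tool frame: the origin (TCP) lies at the very end of the fingers, on their centre line; the grasp point (between the pads) lies 19 mm behind it; z points along the fingers, x is the direction in which the jaws open and shut, and the axes are right-handed (so a half turn about z gives the same grasp; the last joint's range is limited). The gripper opens to 85 mm and grips with 20 to 120 N. Pads are 22 mm wide; open, the fingers measure 114 mm over their backs; the gripper's body (76 mm by 85 mm) begins 54 mm behind the grasp point. The pads swing forward as they close: fully open they stand 13 mm farther back than shut.
Start: joints at [-1.207, 0.091, 1.231, -0, 1.82, -0.057], TCP at [0.245, -0.548, 0.231] pointing down, gripper open.
Joint ranges: [-2.87, 2.87], [-0.86, 2.18], [0.17, 2.46], [-1.51, 4.65], [0.06, 2.69], [-2.65, 2.65]. Speed limits (rad/s): [2.57, 2.57, 3.01, 3.14, 3.14, 3.14].

### API

Orientations are given as a unit quaternion [w, x, y, z].
In Python, from rig import arm gives the robot as it stands. The module is installed in compiled form; this text tells all that it offers.
- The arm moves only by the tool arm_command, never from a script. Its argument "commands" is a list of rows, each an object with "delta_pos": the shift along the tool's x, y, z normalised to -1 to 1, where 1 is 60 mm, a list of three; "yaw": the turn about the tool's z normalised to -1 to 1, where 1 is 0.08 rad. In form: [{"delta_pos": [dx, dy, dz], "yaw": yaw}, ...]. A call has 1 to 5 rows; each row shifts and turns the commanded pose from where the row before left it, along the tool's axes as they then stand; what a row does not reach is not made up. A row lasts 1/8 s, in which the tool goes at most 62.5 mm and 10.7 degrees, less where a joint would pass 70% of its speed; a pose out of reach is approached as far as the arm can. A call with a number of a shift or a turn outside -1 to 1 is refused whole. A call with a gripper value outside its range is refused whole. "hand" is the closure in counts, from 0 (fully open) to 255 (shut), set as the call begins (left out, the last holds). The fingers move at their own pace and stop on an object; "force" is the grip in N (left out, the last holds). Time passes only in rows, so rows that do not move let the fingers close. It gives the time, the measured TCP pose, the force and the opening at its end, in the units of the state.
- arm.read_state(): the state, without advancing time (a new reading comes with each control period).
- arm.read_camera(name): name is "scene" or "side" or "wrist"; returns a dict with "img" (420x560x3 uint8, blue, green, red), "camera_matrix" (3x3 intrinsics, pixels), "view" (4x4, takes a point from world to camera coordinates); the wrist camera has in their place "tool_from_camera" (4x4, takes a point from camera to tool coordinates, whose origin is the TCP and whose axes are the tool frame's). Camera axes: x right, y down, z forward; pixel columns grow to the right and rows downward; lengths in m; the calibration is good to about 2 mm. A picture is of the moment at which its call begins: read the wrist's pose just before it. There is no depth.
- arm.sign_off(): hands the job in, once; it reports no verdict.
The state is a dict: "time": time; "joint_pos": joint angles; "dq": joint speeds; "joint_torque": joint torques, N m; "tcp_pos": TCP position; "ee_rot": TCP orientation; "wrist_force": force on the tool from outside, world axes, zero at the start; "moment": the same for the moment, N m; "finger_gap": finger opening in m.
Only numpy, scipy, OpenCV 4.12 (cv2) and the standard library are available. Lean on these libraries where they do the work, as an engineer would, in place of code of your own. Each camera call takes 0.05 s, during which the arm holds its last target.

### The job

Lock the shaker's sliding platform so it can be unloaded: take the locking pin from the accessory block, put it through the steel bush in the platform until its tip rests on the strip underneath, then, keeping hold of the pin and bearing down only lightly, drag the platform along with it towards the shaker's right-hand end (as seen from its control panel) until the pin drops into the hidden groove. Stop there, push the pin gently home so its knob sits flush on the bush, and let go; never force the pin, and leave the jar, bottle and beaker where they are.

Things in the scene. Friction and masses are not known exactly. Their poses are not given: they have to be found in the camera images.
- shaker: Reciprocating laboratory shaker, fixed to the bench: white casing 270 mm (x) by 390 mm (y), on it an aluminium platform 260 (x) by 300 mm (y), top face 108 mm above the bench. Origin on the bench under the casing's middle; x points from the control panel (robot side) to the far side, y to the left seen from the robot, z up. Flasks (tops 206 mm high) and clamp bars stand 65 mm or more from the bush.
- platform (a joint): How far the platform has slid on its guide rods from the left (+y) end of its stroke towards the shaker's right (-y), 0 to 0.08 m. It starts within 12 mm of the left end, stays where it is left, and takes about 3 to 5 N to drag.
- strip (a point): Top face of the fixed steel latch strip, 94 mm above the bench, out of sight under the platform along the bush's path (this point: mid-stroke). The strip is 30 mm wide, runs along the shaker's y and has one square-edged cross groove, 13 mm wide and 14 mm deep, 22 to 70 mm to the right of where the bush starts; exactly where differs from machine to machine and cannot be seen or measured.
- bush (a point): Centre of the mouth of the locking bush in the platform, 114 mm above the bench: a vertical round through hole 13 mm across with a 1.5 mm chamfer, in a 40 mm square steel piece whose top stands 6 mm above the platform. It lies 95 mm to the robot's side (-x) of the shaker's middle and moves with the platform. The latch strip is 20 mm below the mouth.
- pin: Locking pin, about 90 g, upright in the accessory block: steel shank 10 mm in diameter, 32 mm long, below a black cylindrical knob 24 mm in diameter, 40 mm tall. Origin at the tip (lower end), z up along the pin. Grip it by the knob. Tip on the latch strip: knob's underside 12 mm above the bush. Dropped home: knob flush on the bush, tip 82 mm above the bench.
- block: Grey accessory block fixed to the bench, 60 mm (x) by 90 mm (y) by 40 mm high, origin under its middle. The pin stands in a hole 13 mm across, 30 mm deep, at y = -18 mm of its frame, its knob beginning 42 mm above the bench. A hex key and a screw stick up at y = +34 mm, up to 78 mm above the bench.
- jar: Bystander: white plastic ointment jar, 68 mm in diameter, about 75 mm tall, origin under its middle. Block and jar stand one on each side of the shaker, either way round.
- amber: Bystander: amber glass bottle, 60 mm in diameter, about 125 mm tall, origin under its middle.
- beaker: Bystander: glass beaker, 68 mm in diameter, 85 mm tall, origin under its middle.
Mind the look-alikes: they are no part of the job. There is more than one size of the pin; the one meant has the size given above.

How it is judged:
By the outcome, as a careful person would: the job done as asked, in the order asked, and still so for the second after the job is handed in, with the robot touching nothing.
It also fails if it takes over 72 s, if anything falls off the work surface, if the arm or the gripper's body presses on something with over 40 N, if the wrist force passes 120 N, or if a joint passes its speed limit or range.

## Working session

There is one attempt and no reset: what is moved stays moved. The work goes in short steps, Python scripts to look and compute and a tool call to move; the robot and the scene stay as the last step left them, time stands still between calls to the robot, and variables do not carry over. Pictures are saved under pics/ and viewed, and the job is handed in when it is done.

Besides the shell and the picture viewer there is one more tool, called as name(argument=value, ...) on one line, values as JSON. arm_command: Moves the arm, as the interface text tells. Scaled input: -1 to 1 covers 60 mm each way for a shift and 0.08 rad each way for a turn. Its arguments: {"type":"object","properties":{"commands":{"type":"array"},"hand":{"type":"number"},"force":{"type":"number"}},"required":["commands"]}

```bash
ls; mkdir -p pics; python3 - <<'E'
from rig import arm
import cv2,numpy as np
s=arm.read_state();print(s)
for n in ["scene","side","wrist"]:
    c=arm.read_camera(n);cv2.imwrite(f"pics/{n}0.png",c["img"])
    print(n,c["camera_matrix"],c.get("view",c.get("tool_from_camera")))
E
```

```text
pics
{'time': 0.0, 'joint_pos': array([-1.20668479e+00,  9.18604730e-02,  1.23190159e+00,  1.32371182e-05,
        1.81979115e+00, -5.67137831e-02]), 'dq': array([ 1.84380288e-03, -1.50235033e-03, -1.23742648e-03, -2.29344976e-03,
        7.11548112e-04, -2.19847687e-05]), 'joint_torque': array([ 1.01274311e-04, -4.58734846e+01, -4.18018806e+01,  5.44228828e-05,
        1.17086465e-02, -1.67711681e-05]), 'tcp_pos': array([ 0.24500181, -0.54738761,  0.23014103]), 'ee_rot': array([-5.84049493e-04,  8.39200665e-01, -5.43821002e-01, -7.87321352e-04]), 'wrist_force': array([ 0.53421092,  0.77788733, -0.15428138]), 'moment': array([-0.03586735,  0.02506181,  0.02744425]), 'finger_gap': 0.0855345823705543}
scene [[399.02016319   0.         280.53965524]
 [  0.         399.02016319 211.73127767]
 [  0.           0.           1.        ]] [[-0.47742106  0.87865773  0.00545114  0.25322313]
 [ 0.65176489  0.35828529 -0.66845657 -0.32161783]
 [-0.58929759 -0.31558238 -0.7437312   1.52288466]
 [ 0.          0.          0.          1.        ]]
side [[439.74439093   0.         280.94791103]
 [  0.         439.74439093 207.63518077]
 [  0.           0.           1.        ]] [[ 0.97312356 -0.22884092 -0.02573667 -0.51136101]
 [-0.13478202 -0.4753699  -0.86940052  0.16307851]
 [ 0.18671998  0.84950296 -0.4934373   0.98033056]
 [ 0.          0.          0.          1.        ]]
wrist [[359.77858548   0.         278.81669889]
 [  0.         359.77858548 218.89198722]
 [  0.           0.           1.        ]] [[ 9.99999931e-01  3.03163083e-04  2.15767524e-04  8.00317118e-04]
 [-3.56558800e-04  9.46542576e-01  3.22578712e-01 -8.35731279e-02]
 [-1.06439191e-04 -3.22578766e-01  9.46542618e-01 -1.42725899e-01]
 [ 0.00000000e+00  0.00000000e+00  0.00000000e+00  1.00000000e+00]]
```

View pics/scene0.png

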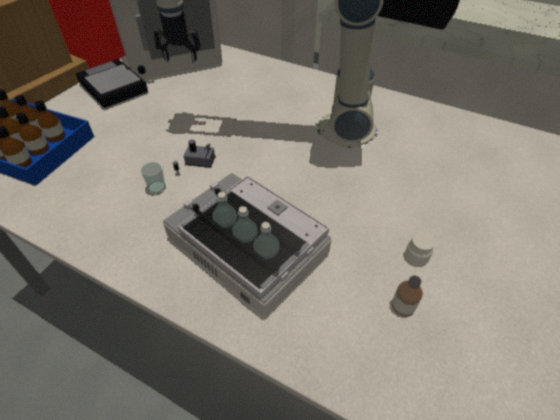

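View pics/side0.png

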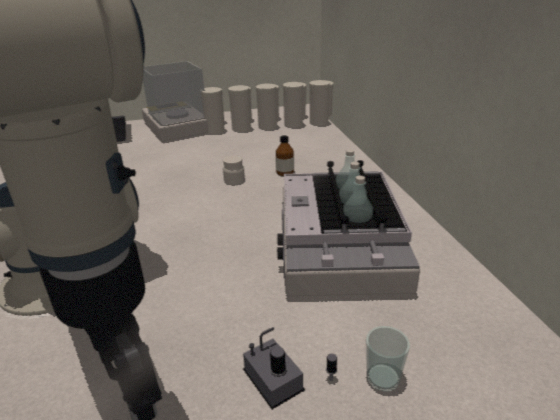

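View pics/wrist0.png

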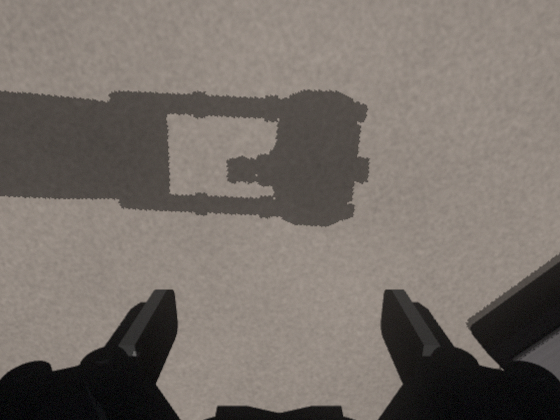

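```bash
python3 - <<'E'
import cv2,numpy as np
a=cv2.imread("pics/scene0.png");b=cv2.imread("pics/side0.png")
z=lambda i,x,y,w,h,k:cv2.resize(i[y:y+h,x:x+w],None,fx=k,fy=k,interpolation=cv2.INTER_CUBIC)
cv2.imwrite("pics/z1.png",z(b,230,310,130,100,6))
cv2.imwrite("pics/z2.png",z(b,270,165,130,100,6))
cv2.imwrite("pics/z3.png",np.vstack([z(a,160,135,130,50,6),z(a,230,175,130,50,6)]))
E
```

```text
(no output)
```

View pics/z1.png

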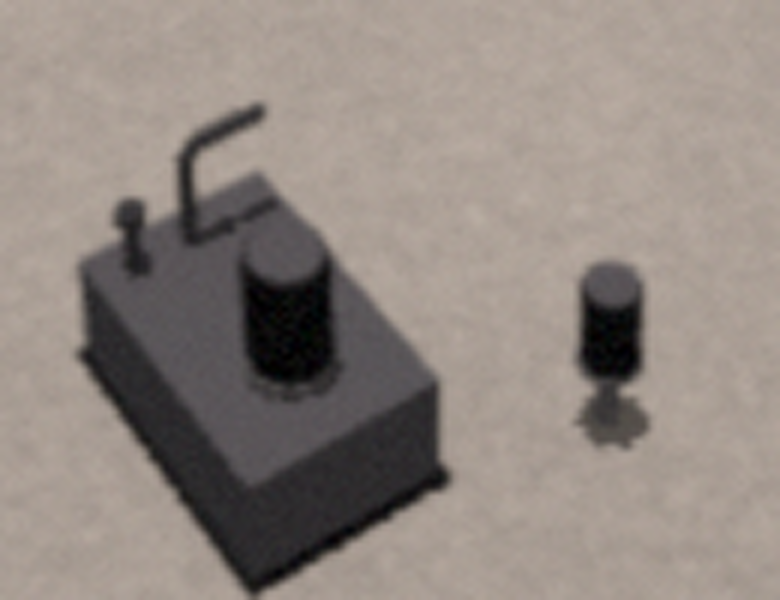

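View pics/z2.png

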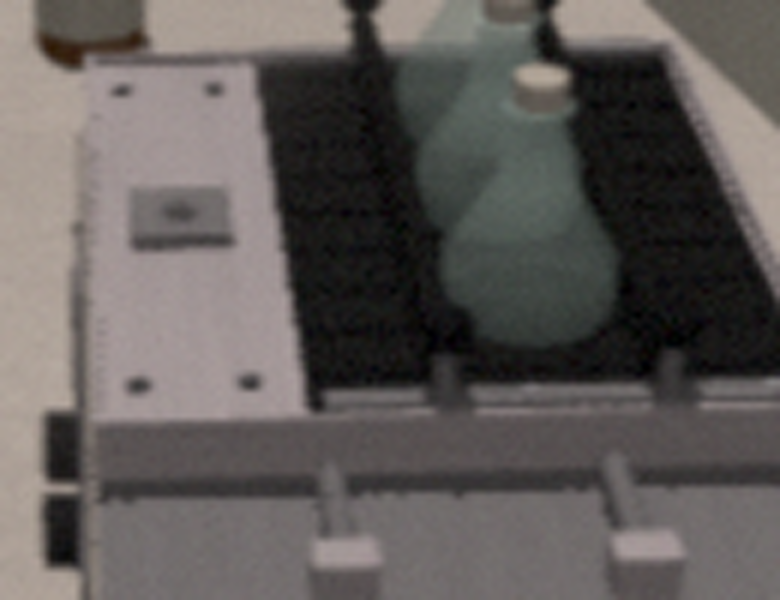

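View pics/z3.png

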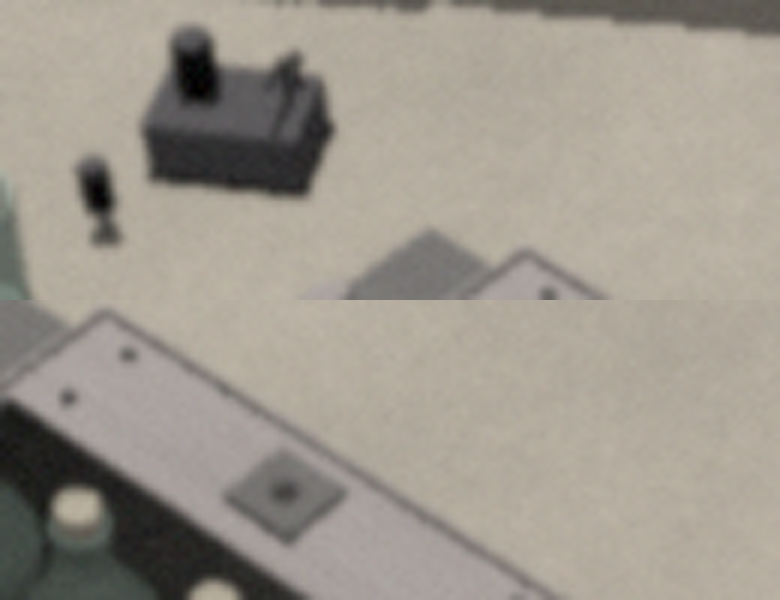

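```bash
cat > h.py <<'E'
import numpy as np,cv2
from scipy.spatial.transform import Rotation as R
K={'scene':np.array([[399.02016319,0,280.53965524],[0,399.02016319,211.73127767],[0,0,1]]),
'side':np.array([[439.74439093,0,280.94791103],[0,439.74439093,207.63518077],[0,0,1]])}
V={'scene':np.array([[-0.47742106,0.87865773,0.00545114,0.25322313],[0.65176489,0.35828529,-0.66845657,-0.32161783],[-0.58929759,-0.31558238,-0.7437312,1.52288466],[0,0,0,1]]),
'side':np.array([[0.97312356,-0.22884092,-0.02573667,-0.51136101],[-0.13478202,-0.4753699,-0.86940052,0.16307851],[0.18671998,0.84950296,-0.4934373,0.98033056],[0,0,0,1]])}
KW=np.array([[359.77858548,0,278.81669889],[0,359.77858548,218.89198722],[0,0,1]])
TW=np.array([[9.99999931e-01,3.03163083e-04,2.15767524e-04,8.00317118e-04],[-3.56558800e-04,9.46542576e-01,3.22578712e-01,-8.35731279e-02],[-1.06439191e-04,-3.22578766e-01,9.46542618e-01,-1.42725899e-01],[0,0,0,1]])
def rot(s): q=s['ee_rot']; return R.from_quat([q[1],q[2],q[3],q[0]]).as_matrix()
def ray(n,uv,s=None):
    if n=='wrist':
        T=np.eye(4);T[:3,:3]=rot(s);T[:3,3]=s['tcp_pos'];T=T@TW;k=KW
    else: T=np.linalg.inv(V[n]);k=K[n]
    d=T[:3,:3]@np.linalg.inv(k)@np.array([*uv,1.]);return T[:3,3],d
def plane(n,uv,z,s=None):
    o,d=ray(n,uv,s);return o+d*(z-o[2])/d[2]
def tri(r1,r2):
    A=[];b=[]
    for o,d in(r1,r2):
        d=d/np.linalg.norm(d);P=np.eye(3)-np.outer(d,d);A.append(P);b.append(P@o)
    return np.linalg.lstsq(np.vstack(A),np.hstack(b),rcond=None)[0]
E
python3 - <<'E'
from h import *
np.set_printoptions(precision=4,suppress=True)
pts={'knob':((191.8,141.2),(277.8,352.8),.082),'bush':((277.5,207),(300,200.2),.114)}
for k,(a,b,z) in pts.items(): print(k,tri(ray('scene',a),ray('side',b)),plane('scene',a,z),plane('side',b,z))
# platform robot-side edge corners in side, z .108
z6=lambda x,y,ox,oy:((x+.5)/6-.5+ox,(y+.5)/6-.5+oy)
for p in [(85,58),(97,420),(255,65),(305,410),(665,48)]: print(plane('side',z6(*p,270,165),.108))
for p in [(105,310),(545,595),(0,393)]: print('sc',plane('scene',z6(p[0],p[1]-300,230,175),.108))
# block top corners z=.04
for p in [(83,262),(258,175),(437,380),(248,487)]: print('blk',plane('side',z6(*p,230,310),.04))
# decoy pin
print('decoy',tri(ray('scene',z6(93,160,160,135)),ray('side',z6(611,275,230,310))))
E
```

```text
knob [ 0.4284 -0.3955  0.0774] [ 0.4316 -0.3911  0.082 ] [ 0.4285 -0.4004  0.082 ]
bush [0.5783 0.0155 0.1101] [0.581  0.0173 0.114 ] [0.5766 0.008  0.114 ]
[0.5762 0.1705 0.108 ]
[ 0.5109 -0.1182  0.108 ]
[0.6468 0.1423 0.108 ]
[ 0.5827 -0.1314  0.108 ]
[0.8264 0.1079 0.108 ]
sc [ 0.5112 -0.1237  0.108 ]
sc [0.5742 0.1436 0.108 ]
sc [ 0.5846 -0.1371  0.108 ]
blk [ 0.3799 -0.3495  0.04  ]
blk [ 0.434  -0.3304  0.04  ]
blk [ 0.4645 -0.4127  0.04  ]
blk [ 0.4091 -0.4326  0.04  ]
decoy [ 0.5157 -0.4016  0.0533]
```

arm_command(commands=[{"delta_pos": [-0.21, -0.77, 0.15], "yaw": 0}, {"delta_pos": [-0.21, -0.77, 0.15], "yaw": 0}, {"delta_pos": [-0.21, -0.77, 0.15], "yaw": 0}, {"delta_pos": [-0.21, -0.77, 0.15], "yaw": 0}, {"delta_pos": [-0.21, -0.77, 0.15], "yaw": 0}])

```text
time: 0.78
tcp_pos: [0.4312, -0.3946, 0.1856]
ee_rot: [-0.0, 0.839, -0.544, -0.0]
wrist_force: [0.3, -1.0, 0.5]
finger_gap: 0.0857
```

arm_command(commands=[{"delta_pos": [0, 0, 0], "yaw": -1}, {"delta_pos": [0, 0, 0], "yaw": -1}, {"delta_pos": [0, 0, 0], "yaw": -1}, {"delta_pos": [0, 0, 0], "yaw": -1}, {"delta_pos": [0, 0, 0], "yaw": -1}])

```text
time: 1.4
tcp_pos: [0.4301, -0.3957, 0.1858]
ee_rot: [-0.0, 0.931, -0.365, -0.0]
wrist_force: [0.4, -0.1, 0.1]
finger_gap: 0.0856
```

arm_command(commands=[{"delta_pos": [0, 0, 0], "yaw": -1}, {"delta_pos": [0, 0, 0], "yaw": -1}, {"delta_pos": [0, 0, 0], "yaw": -1}, {"delta_pos": [0, 0, 0], "yaw": -1}, {"delta_pos": [0, 0, 0], "yaw": -1}])

```text
time: 2.02
tcp_pos: [0.4301, -0.3957, 0.1858]
ee_rot: [-0.0, 0.985, -0.173, -0.0]
wrist_force: [-0.6, 0.1, 0.4]
finger_gap: 0.0857
```

arm_command(commands=[{"delta_pos": [0, 0, 0], "yaw": -1}, {"delta_pos": [0, 0, 0], "yaw": -1}, {"delta_pos": [0, 0, 0], "yaw": -1}, {"delta_pos": [0, 0, 0], "yaw": -1}, {"delta_pos": [0, 0, 0], "yaw": -1}])

```text
time: 2.65
tcp_pos: [0.4301, -0.3957, 0.1858]
ee_rot: [-0.0, 1.0, 0.026, -0.0]
wrist_force: [0.6, -0.7, -0.5]
finger_gap: 0.0854
```

arm_command(commands=[{"delta_pos": [0, 0, 0], "yaw": -1}, {"delta_pos": [0, 0, 0], "yaw": -1}, {"delta_pos": [0, 0, 0], "yaw": -1}, {"delta_pos": [0, 0, 0], "yaw": -0.8}, {"delta_pos": [0, 0, 0], "yaw": 0}])

```text
time: 3.28
tcp_pos: [0.4301, -0.3957, 0.1859]
ee_rot: [-0.0, 0.984, 0.176, -0.0]
wrist_force: [0.1, 0.3, -0.7]
finger_gap: 0.0853
```

```bash
python3 - <<'E'
from rig import arm
from h import *
s=arm.read_state();print(s['time'],s['tcp_pos'],rot(s)[:,0],s['wrist_force'],s['joint_pos'])
c=arm.read_camera('wrist');cv2.imwrite('pics/w1.png',c['img'])
E
```

```text
3.275 [ 0.4300998  -0.39570001  0.18586643] [ 9.38201004e-01  3.46090728e-01 -2.89907052e-04] [ 0.09918739  0.2779093  -0.73527431] [-8.01977395e-01  4.52569020e-02  1.35878078e+00  4.84347670e-06
  1.73828415e+00 -1.15537762e+00]
```

View pics/w1.png

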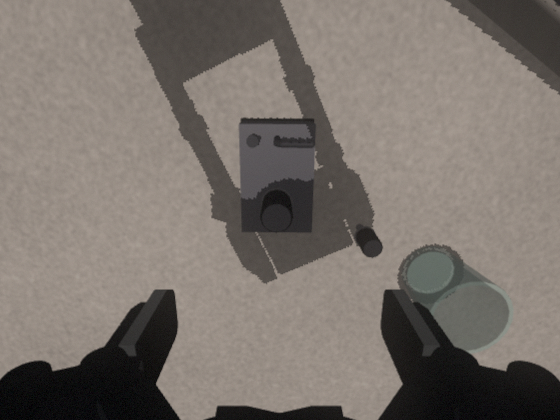

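```bash
python3 - <<'E'
from h import *
a=cv2.imread("pics/w1.png")[175:255,230:330]
a=np.clip(a.astype(float)*2.5,0,255).astype(np.uint8)
cv2.imwrite('pics/z4.png',cv2.resize(a,None,fx=7,fy=7,interpolation=cv2.INTER_CUBIC))
E
```

```text
(no output)
```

View pics/z4.png

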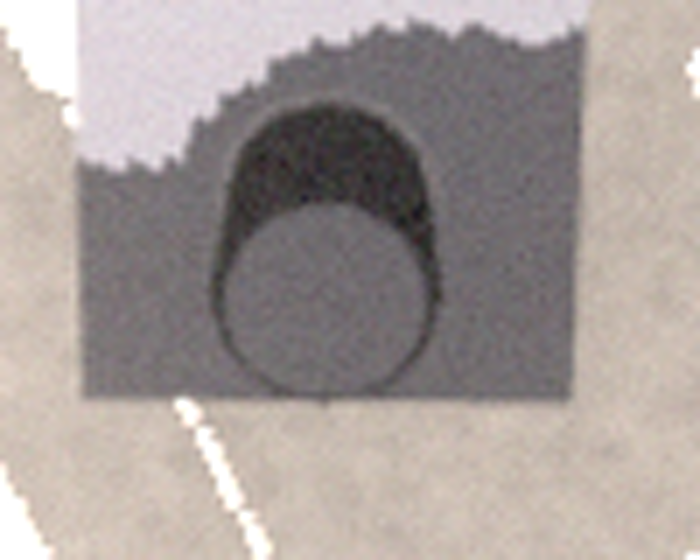

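```bash
python3 - <<'E'
from rig import arm
from h import *
s=arm.read_state()
c=plane('wrist',(276.1,217.3),.082,s);l=plane('wrist',(276.1-16.2,217.3),.082,s);r=plane('wrist',(276.1+16.2,217.3),.082,s)
d=c-s['tcp_pos'];print(c,np.linalg.norm(r-l),'tool delta',rot(s).T@d*1000)
E
```

```text
[ 0.42875768 -0.39537492  0.082     ] 0.023431485113196253 tool delta [ -1.10858892  -0.73065135 103.92600314]
```

arm_command(commands=[{"delta_pos": [-0.018, -0.012, 0], "yaw": 0}, {"delta_pos": [0, 0, 0.7], "yaw": 0}, {"delta_pos": [0, 0, 0.7], "yaw": 0}, {"delta_pos": [0, 0, 0.6], "yaw": 0}, {"delta_pos": [0, 0, 0.28], "yaw": 0}])

```text
time: 3.95
tcp_pos: [0.428, -0.3945, 0.0468]
ee_rot: [-0.002, 0.984, 0.176, -0.001]
wrist_force: [0.1, -0.0, 0.8]
finger_gap: 0.0854
```

arm_command(commands=[{"delta_pos": [0, 0, 0], "yaw": 0}, {"delta_pos": [0, 0, 0], "yaw": 0}, {"delta_pos": [0, 0, 0], "yaw": 0}, {"delta_pos": [0, 0, 0], "yaw": 0}, {"delta_pos": [0, 0, 0], "yaw": 0}], hand=255, force=60)

```text
time: 4.58
tcp_pos: [0.4295, -0.3963, 0.0514]
ee_rot: [0.001, 0.984, 0.176, 0.001]
wrist_force: [0.1, -0.2, 6.7]
finger_gap: 0.0226
```

arm_command(commands=[{"delta_pos": [0, 0, 0], "yaw": 0}, {"delta_pos": [0, 0, 0], "yaw": 0}, {"delta_pos": [0, 0, 0], "yaw": 0}])

```text
time: 4.95
tcp_pos: [0.4295, -0.3963, 0.0514]
ee_rot: [0.001, 0.984, 0.176, 0.001]
wrist_force: [-0.7, 0.1, 6.5]
finger_gap: 0.0225
```

```bash
python3 - <<'E'
from rig import arm
from h import *
s=arm.read_state();print(s)
c=arm.read_camera('side');cv2.imwrite('pics/s2.png',c['img'])
c=arm.read_camera('wrist');cv2.imwrite('pics/w2.png',c['img'])
cv2.imwrite('pics/z5.png',np.hstack([cv2.imread('pics/s2.png')[:,100:500],c['img'][:,80:480]]))
E
```

```text
{'time': 4.95, 'joint_pos': array([-8.03234072e-01,  8.64908607e-02,  1.55539850e+00, -2.68892205e-04,
        1.49673719e+00, -1.15717721e+00]), 'dq': array([-0.00018961, -0.00071988, -0.00072354,  0.0011842 , -0.00037371,
       -0.00023679]), 'joint_torque': array([ 3.59339230e-01, -4.11223125e+01, -3.77365708e+01,  2.43953085e-01,
       -2.70452416e-01,  1.39341460e-04]), 'tcp_pos': array([ 0.429506  , -0.39627442,  0.05138148]), 'ee_rot': array([1.30650735e-03, 9.84378551e-01, 1.76058656e-01, 7.14459703e-04]), 'wrist_force': array([-0.71369706,  0.14193117,  6.45330884]), 'moment': array([0.00893827, 0.16173937, 0.00913268]), 'finger_gap': 0.02246446620948999}
```

View pics/z5.png

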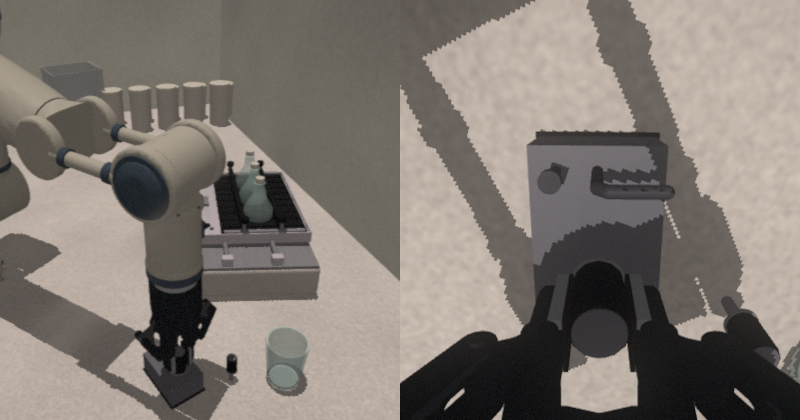

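arm_command(commands=[{"delta_pos": [0, 0, -0.3], "yaw": 0}, {"delta_pos": [0, 0, -0.8], "yaw": 0}, {"delta_pos": [0, 0, -0.9], "yaw": 0}, {"delta_pos": [0, 0, -0.85], "yaw": 0}, {"delta_pos": [0, 0, 0], "yaw": 0}])

```text
time: 5.68
tcp_pos: [0.4302, -0.3966, 0.2277]
ee_rot: [0.004, 0.984, 0.176, 0.003]
wrist_force: [-0.6, -0.4, -1.4]
finger_gap: 0.0225
```

arm_command(commands=[{"delta_pos": [0.3, -0.35, 0], "yaw": 0}, {"delta_pos": [0.58, -0.7, 0], "yaw": 0}, {"delta_pos": [0.58, -0.7, 0], "yaw": 0}, {"delta_pos": [0.58, -0.7, 0], "yaw": 0}, {"delta_pos": [0.58, -0.7, 0], "yaw": 0}])

```text
time: 6.3
tcp_pos: [0.5108, -0.1618, 0.2196]
ee_rot: [-0.0, 0.984, 0.176, -0.001]
wrist_force: [1.6, -0.0, -1.0]
finger_gap: 0.0224
```

arm_command(commands=[{"delta_pos": [0.58, -0.7, 0], "yaw": 0}, {"delta_pos": [0.58, -0.7, 0], "yaw": 0}, {"delta_pos": [0.58, -0.7, 0], "yaw": 0}, {"delta_pos": [0.32, -0.32, 0], "yaw": 0}, {"delta_pos": [0, 0, 0], "yaw": -1}])

```text
time: 6.92
tcp_pos: [0.5764, 0.0178, 0.2191]
ee_rot: [-0.001, 0.976, 0.218, -0.001]
wrist_force: [-0.0, 0.1, -0.3]
finger_gap: 0.0224
```

arm_command(commands=[{"delta_pos": [0, 0, 0], "yaw": -1}, {"delta_pos": [0, 0, 0], "yaw": -1}, {"delta_pos": [0, 0, 0], "yaw": -1}, {"delta_pos": [0, 0, 0], "yaw": -1}, {"delta_pos": [0, 0, 0], "yaw": -1}])

```text
time: 7.55
tcp_pos: [0.576, 0.0154, 0.2195]
ee_rot: [-0.001, 0.914, 0.406, -0.001]
wrist_force: [-0.5, 0.3, -0.7]
finger_gap: 0.0223
```

arm_command(commands=[{"delta_pos": [0, 0, 0], "yaw": -1}, {"delta_pos": [0, 0, 0], "yaw": -1}, {"delta_pos": [0, 0, 0], "yaw": -1}, {"delta_pos": [0, 0, 0], "yaw": -1}, {"delta_pos": [0, 0, 0], "yaw": -1}])

```text
time: 8.18
tcp_pos: [0.5759, 0.0154, 0.2195]
ee_rot: [-0.001, 0.815, 0.58, -0.001]
wrist_force: [-0.7, 0.2, -1.9]
finger_gap: 0.0223
```

arm_command(commands=[{"delta_pos": [0, 0, 0], "yaw": -1}, {"delta_pos": [0, 0, 0], "yaw": -0.4}, {"delta_pos": [0, 0, 0], "yaw": 0}, {"delta_pos": [0, 0, 0], "yaw": 0}])

```text
time: 8.68
tcp_pos: [0.5764, 0.0153, 0.2203]
ee_rot: [-0.0, 0.782, 0.623, -0.0]
wrist_force: [0.4, -0.3, -0.0]
finger_gap: 0.0222
```

```bash
python3 - <<'E'
from rig import arm
from h import *
s=arm.read_state();print(s['time'],s['tcp_pos'],rot(s),s['wrist_force'],s['finger_gap'],s['joint_pos'])
c=arm.read_camera('wrist');cv2.imwrite('pics/w3.png',c['img'])
E
```

```text
8.675 [0.57637579 0.01531816 0.22027961] [[ 2.23802238e-01  9.74634485e-01 -4.22613081e-04]
 [ 9.74634575e-01 -2.23802240e-01  4.38812209e-05]
 [-5.18136031e-05 -4.21714037e-04 -9.99999910e-01]] [ 0.41736909 -0.34977976 -0.02286818] 0.022230127230648024 [-3.24501040e-02  2.61468170e-02  1.31760082e+00  3.09438158e-05
  1.79826883e+00 -1.37752552e+00]
```

View pics/w3.png

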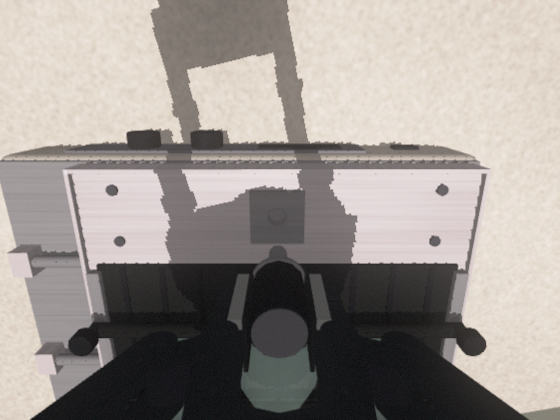

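```bash
python3 - <<'E'
from h import *
a=cv2.imread("pics/w3.png")
b=np.clip(a[180:280,220:340].astype(float)*1.6,0,255).astype(np.uint8)
cv2.imwrite('pics/z6.png',cv2.resize(b,None,fx=6.5,fy=6,interpolation=cv2.INTER_CUBIC))
b=a[155:185,50:500]
cv2.imwrite('pics/z7.png',np.vstack([cv2.resize(a[150:280,55:135],None,fx=4,fy=4),]))
cv2.imwrite('pics/z7.png',np.hstack([cv2.resize(a[150:280,50:145],None,fx=4,fy=4),cv2.resize(a[150:280,420:500],None,fx=4,fy=4)]))
E
```

```text
(no output)
```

View pics/z6.png

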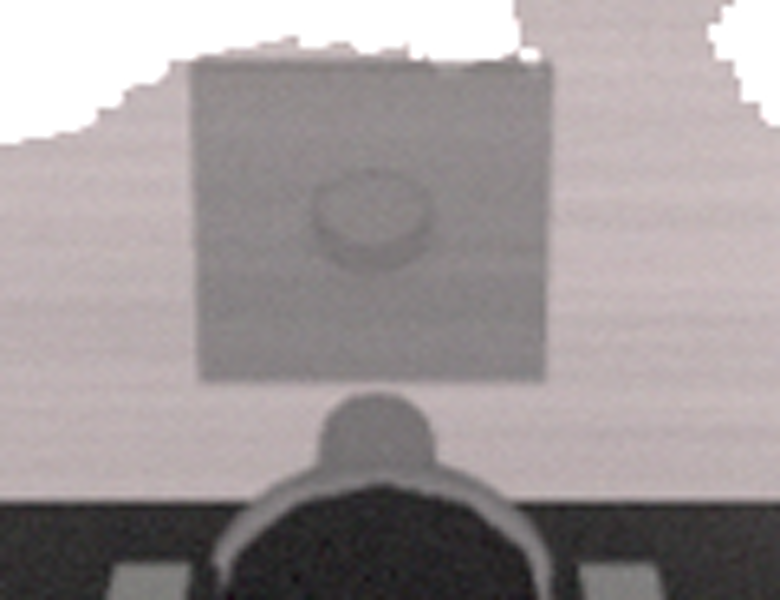

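View pics/z7.png

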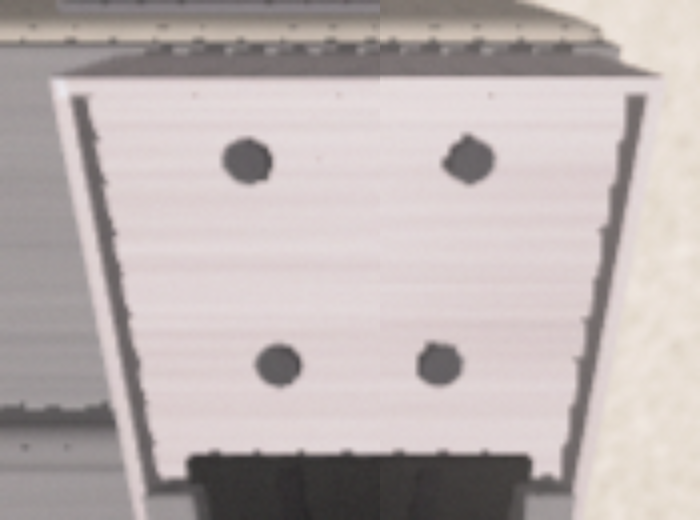

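```bash
python3 - <<'E'
from rig import arm
from h import *
np.set_printoptions(precision=2,suppress=True)
s=arm.read_state();Rm=rot(s);t=s['tcp_pos']
q=lambda x,y:((x+.5)/6.5-.5+220,(y+.5)/6-.5+180)
def tl(uv,z): return Rm.T@(plane('wrist',uv,z,s)-t)*1000
cs=[tl(q(*p),.114) for p in [(192,72),(550,72),(546,380),(200,380)]]
print('sq',np.array(cs),np.mean(cs,0))
print('hole',tl(q(373,220),.114))
for zt in (.177,.179,.181): print('tip',tl(q(377,442),zt))
w=lambda x,y:((x+.5)/4-.5+50,(y+.5)/4-.5+150)
w2=lambda x,y:((x-380+.5)/4-.5+420,(y+.5)/4-.5+150)
for p in [w(248,161),w2(469,161),w(279,364),w2(440,364),w(55,77),w2(660,77)]: print('bolt',tl(p,.108),plane('wrist',p,.108,s)*1000)
print(np.degrees(np.arctan2(Rm[1,0],Rm[0,0])))
E
```

```text
sq [[-20.33 -19.25 106.36]
 [ 18.94 -19.26 106.36]
 [ 19.4   20.3  106.35]
 [-20.44  20.31 106.35]] [ -0.61   0.53 106.35]
hole [ -0.5   -0.72 106.35]
tip [ 0.15  0.34 43.35]
tip [ 0.16 -0.56 41.35]
tip [ 0.16 -1.46 39.35]
bolt [-121.03  -18.95  112.36] [530.86 -98.38 108.  ]
bolt [119.73 -19.03 112.35] [584.61 136.29 108.  ]
bolt [-121.06   20.95  112.35] [ 569.75 -107.34  108.  ]
bolt [120.02  20.88 112.34] [623.58 127.66 108.  ]
bolt [-153.22  -34.38  112.37] [ 508.62 -126.31  108.  ]
bolt [151.62 -34.48 112.36] [576.68 170.83 108.  ]
77.07983991248464
```

arm_command(commands=[{"delta_pos": [-0.012, 0.008, 0], "yaw": 0}, {"delta_pos": [0, 0, 0.4], "yaw": 0}, {"delta_pos": [0, 0, 0.4], "yaw": 0}, {"delta_pos": [0, 0, 0.15], "yaw": 0}, {"delta_pos": [0, 0, 0], "yaw": 0}])

```text
time: 9.35
tcp_pos: [0.5766, 0.0145, 0.1631]
ee_rot: [-0.0, 0.782, 0.623, -0.0]
wrist_force: [0.1, 0.4, -0.2]
finger_gap: 0.0222
```

```bash
python3 - <<'E'
from rig import arm
from h import *
s=arm.read_state();print(s['time'],s['tcp_pos'],s['wrist_force'],s['finger_gap'])
a=arm.read_camera('wrist')['img']
b=np.clip(a[200:330,210:350].astype(float)*1.6,0,255).astype(np.uint8)
cv2.imwrite('pics/z8.png',cv2.resize(b,None,fx=4.5,fy=4.5,interpolation=cv2.INTER_CUBIC))
a=arm.read_camera('side')['img'][150:250,250:400]
cv2.imwrite('pics/z9.png',cv2.resize(a,None,fx=5,fy=5,interpolation=cv2.INTER_CUBIC))
E
```

```text
9.35 [0.57655203 0.01448378 0.16309194] [ 0.14046163  0.43272533 -0.19058693] 0.022236028286998912
```

View pics/z8.png

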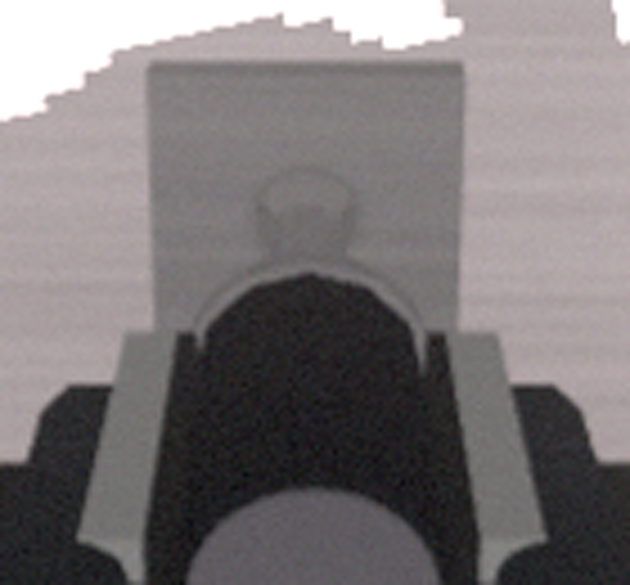

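View pics/z9.png

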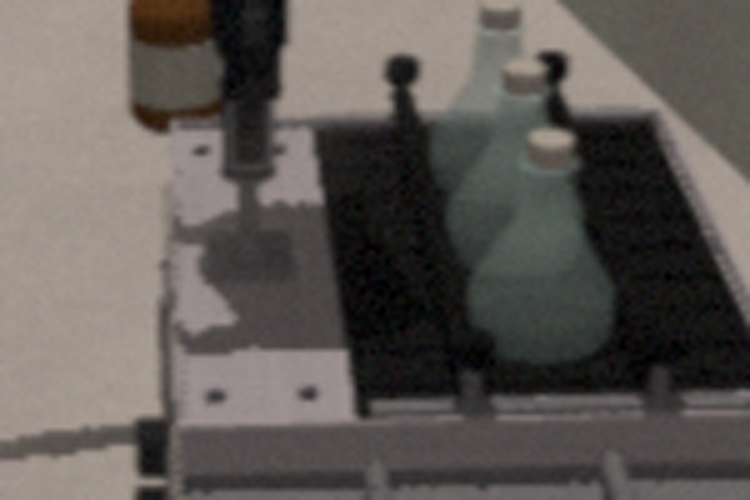

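```bash
python3 - <<'E'
from h import *
Ti=np.linalg.inv(TW)
def pr(p):
    c=Ti@np.array([*(np.array(p)/1000),1]);u=KW@(c[:3]/c[2]);return ((u[:2]-[210,200]+.5)*4.5-.5).round(1)
for p in [(0,-6.5,49.1),(0,-8,49.1),(-6.5,0,49.1),(6.5,0,49.1),(0,-20,49.1),(20,-20,49.1),(-20,-20,49.1),(0,-5,41.4),(-5,0,41.4),(5,0,41.4),(0,0,41.4)]: print(p,pr(p))
E
```

```text
(0, -6.5, 49.1) [304.8 173.6]
(0, -8, 49.1) [304.8 162.7]
(-6.5, 0, 49.1) [254.4 220.5]
(6.5, 0, 49.1) [355.3 220.5]
(0, -20, 49.1) [304.7  73.1]
(20, -20, 49.1) [464.9  73.2]
(-20, -20, 49.1) [144.4  73.1]
(0, -5, 41.4) [304.5 208.2]
(-5, 0, 41.4) [264.4 245.3]
(5, 0, 41.4) [344.8 245.3]
(0, 0, 41.4) [304.6 245.3]
```

arm_command(commands=[{"delta_pos": [0, 0, 0.1], "yaw": 0}, {"delta_pos": [0, 0, 0.1], "yaw": 0}, {"delta_pos": [0, 0, 0.05], "yaw": 0}, {"delta_pos": [0, 0, 0], "yaw": 0}])

```text
time: 9.95
tcp_pos: [0.5766, 0.0145, 0.148]
ee_rot: [-0.0, 0.782, 0.623, -0.0]
wrist_force: [0.4, 0.5, -1.2]
finger_gap: 0.022
```

arm_command(commands=[{"delta_pos": [0, 0, 0.08], "yaw": 0}, {"delta_pos": [0, 0, 0.06], "yaw": 0}, {"delta_pos": [0, 0, 0.04], "yaw": 0}, {"delta_pos": [0, 0, 0], "yaw": 0}, {"delta_pos": [0, 0, 0], "yaw": 0}])

```text
time: 10.58
tcp_pos: [0.5768, 0.0145, 0.1378]
ee_rot: [0.0, 0.782, 0.623, 0.0]
wrist_force: [-0.1, 0.5, -1.1]
finger_gap: 0.0223
```

arm_command(commands=[{"delta_pos": [0, 0, 0.025], "yaw": 0}, {"delta_pos": [0, 0, 0], "yaw": 0}, {"delta_pos": [0, 0, 0], "yaw": 0}])

```text
time: 10.95
tcp_pos: [0.5768, 0.0145, 0.1362]
ee_rot: [0.0, 0.782, 0.623, 0.0]
wrist_force: [-0.2, 0.2, -1.6]
finger_gap: 0.0226
```

arm_command(commands=[{"delta_pos": [0, 0, 0.017], "yaw": 0}, {"delta_pos": [0, 0, 0], "yaw": 0}, {"delta_pos": [0, 0, 0], "yaw": 0}])

```text
time: 11.32
tcp_pos: [0.5769, 0.0145, 0.1355]
ee_rot: [0.0, 0.782, 0.623, 0.0]
wrist_force: [0.4, 0.3, 1.0]
finger_gap: 0.0224
```

arm_command(commands=[{"delta_pos": [0, 0, 0.012], "yaw": 0}, {"delta_pos": [0, 0, 0], "yaw": 0}, {"delta_pos": [0, 0, 0], "yaw": 0}])

```text
time: 11.7
tcp_pos: [0.577, 0.0144, 0.1354]
ee_rot: [0.0, 0.782, 0.623, 0.0]
wrist_force: [-0.9, -0.8, 5.7]
finger_gap: 0.0223
```

```bash
python3 - <<'E'
from rig import arm
from h import *
s=arm.read_state();print(s['time'],s['tcp_pos'],s['wrist_force'],s['finger_gap'])
a=arm.read_camera('side')['img'][150:250,250:400]
cv2.imwrite('pics/z10.png',cv2.resize(a,None,fx=5,fy=5,interpolation=cv2.INTER_CUBIC))
s=arm.read_state();print(s['time'],s['tcp_pos'],s['wrist_force'],s['finger_gap'])
E
```

```text
11.7 [0.57703814 0.0144381  0.13535059] [-0.90552179 -0.76852639  5.68668373] 0.022254219664296346
11.75 [0.57703957 0.01449377 0.13535304] [-0.4152023  -0.93870567  5.21843997] 0.02250826355807785
```

View pics/z10.png

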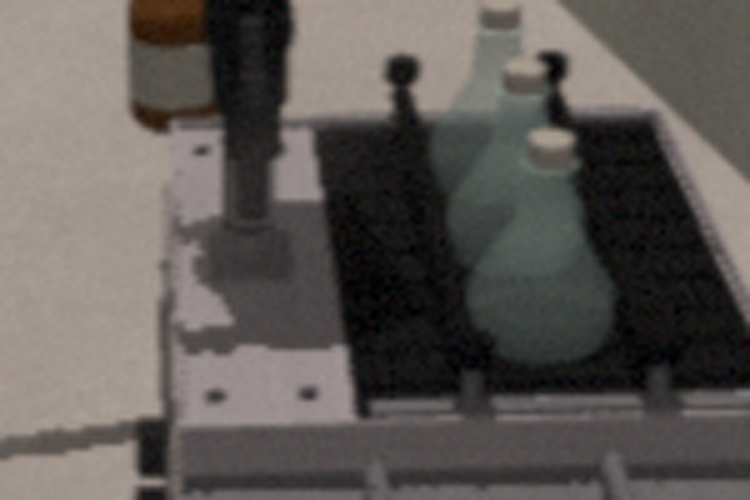

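arm_command(commands=[{"delta_pos": [0, 0, -0.005], "yaw": 0}, {"delta_pos": [-0.02, 0, 0], "yaw": 0}, {"delta_pos": [-0.03, 0, 0], "yaw": 0}, {"delta_pos": [-0.03, 0, 0], "yaw": 0}, {"delta_pos": [0, 0, 0], "yaw": 0}])

```text
time: 12.38
tcp_pos: [0.5764, 0.0115, 0.1354]
ee_rot: [-0.001, 0.782, 0.624, 0.002]
wrist_force: [1.4, 6.0, 5.0]
finger_gap: 0.0225
```

arm_command(commands=[{"delta_pos": [-0.04, 0, 0], "yaw": 0}, {"delta_pos": [-0.04, 0, 0], "yaw": 0}, {"delta_pos": [-0.04, 0, 0], "yaw": 0}, {"delta_pos": [-0.04, 0, 0], "yaw": 0}])

```text
time: 12.88
tcp_pos: [0.5744, 0.0025, 0.1354]
ee_rot: [-0.001, 0.781, 0.624, 0.002]
wrist_force: [0.7, 6.3, 5.7]
finger_gap: 0.0223
```

```bash
python3 - <<'E'
from rig import arm
from h import *
s=arm.read_state();print(s['time'],s['tcp_pos'],s['wrist_force'],s['finger_gap'],rot(s)[:,2])
print((s['tcp_pos']-[.57704,.01449,0])@[.2238,.9746,0],(s['tcp_pos']-[.57704,.01449,0])@[.9746,-.2238,0])
a=arm.read_camera('side')['img'][150:250,250:400]
b=arm.read_camera('wrist')['img'][150:330,160:400]
cv2.imwrite('pics/z11.png',np.vstack([cv2.resize(a,(600,400)),cv2.resize(b,(600,450))])[:,:])
E
```

```text
12.875 [0.57436227 0.00247925 0.13539257] [0.68489091 6.29645416 5.73281709] 0.022325015176825475 [ 0.00248342  0.00376434 -0.99998983]
-0.012304956432526408 7.829212183775146e-05
```

View pics/z11.png

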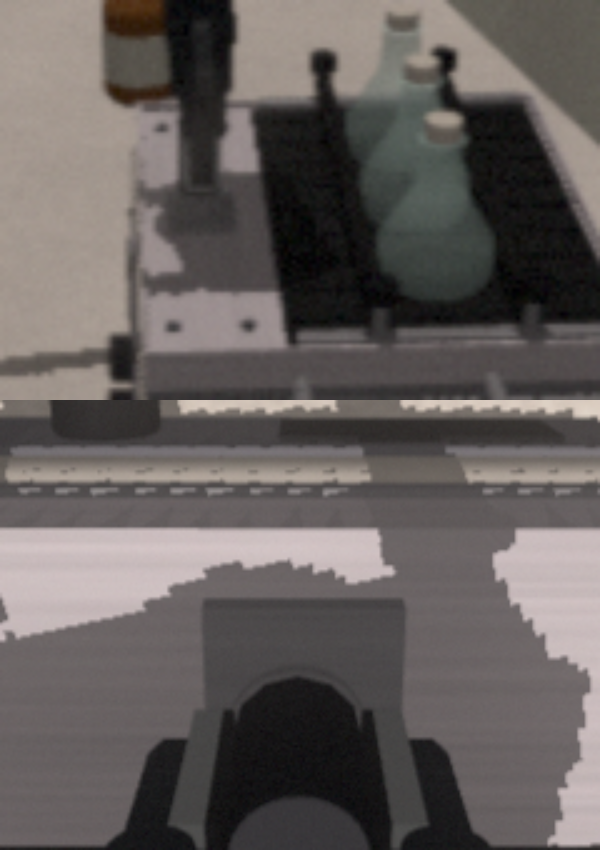

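arm_command(commands=[{"delta_pos": [-0.03, 0, 0], "yaw": 0}, {"delta_pos": [-0.03, 0, 0], "yaw": 0}, {"delta_pos": [-0.02, 0, 0], "yaw": 0}])

```text
time: 13.35
tcp_pos: [0.5733, -0.0023, 0.1354]
ee_rot: [-0.001, 0.781, 0.624, 0.002]
wrist_force: [1.2, 6.7, 4.8]
finger_gap: 0.0223
```

arm_command(commands=[{"delta_pos": [-0.02, 0, 0], "yaw": 0}, {"delta_pos": [-0.02, 0, 0], "yaw": 0}])

```text
time: 13.6
tcp_pos: [0.5728, -0.0046, 0.1354]
ee_rot: [-0.001, 0.781, 0.624, 0.002]
wrist_force: [1.4, 6.9, 5.5]
finger_gap: 0.0225
```

```bash
cat > p.py <<'E'
from rig import arm
from h import *
s=arm.read_state();d=s['tcp_pos']-[.57704,.01449,.1354]
e=np.array([.2238,.9746,0]);f=np.array([.9746,-.2238,0])
print(round(s['time'],2),'along,lat,z mm',(np.array([d@e,d@f,d[2]])*1000).round(2),'F along,lat,z',np.round([s['wrist_force']@e,s['wrist_force']@f,s['wrist_force'][2]],1))
E
python3 p.py
```

```text
13.6 along,lat,z mm [-1.957e+01  1.100e-01  1.000e-02] F along,lat,z [ 7.  -0.2  5.5]
```

arm_command(commands=[{"delta_pos": [-0.02, 0, 0], "yaw": 0}, {"delta_pos": [-0.02, 0, 0], "yaw": 0}])

```text
time: 13.85
tcp_pos: [0.5722, -0.0069, 0.1354]
ee_rot: [-0.001, 0.781, 0.624, 0.002]
wrist_force: [1.1, 6.5, 4.8]
finger_gap: 0.0222
```

arm_command(commands=[{"delta_pos": [-0.02, 0, 0], "yaw": 0}, {"delta_pos": [-0.02, 0, 0], "yaw": 0}])

```text
time: 14.1
tcp_pos: [0.5717, -0.0093, 0.1354]
ee_rot: [-0.001, 0.781, 0.624, 0.002]
wrist_force: [1.1, 6.6, 5.6]
finger_gap: 0.0224
```

arm_command(commands=[{"delta_pos": [-0.02, 0, 0], "yaw": 0}, {"delta_pos": [-0.02, 0, 0], "yaw": 0}])

```text
time: 14.35
tcp_pos: [0.5712, -0.0116, 0.1354]
ee_rot: [-0.001, 0.781, 0.624, 0.002]
wrist_force: [1.6, 5.3, 4.6]
finger_gap: 0.0222
```

arm_command(commands=[{"delta_pos": [-0.02, 0, 0], "yaw": 0}, {"delta_pos": [-0.02, 0, 0], "yaw": 0}])

```text
time: 14.6
tcp_pos: [0.5706, -0.0139, 0.1354]
ee_rot: [-0.001, 0.781, 0.624, 0.002]
wrist_force: [1.2, 6.9, 5.4]
finger_gap: 0.0227
```

arm_command(commands=[{"delta_pos": [-0.02, 0, 0], "yaw": 0}, {"delta_pos": [-0.02, 0, 0], "yaw": 0}])

```text
time: 14.85
tcp_pos: [0.5701, -0.0163, 0.1354]
ee_rot: [-0.001, 0.781, 0.624, 0.002]
wrist_force: [1.8, 6.8, 4.4]
finger_gap: 0.0222
```

arm_command(commands=[{"delta_pos": [-0.02, 0, 0], "yaw": 0}, {"delta_pos": [-0.02, 0, 0], "yaw": 0}])

```text
time: 15.1
tcp_pos: [0.5695, -0.0187, 0.1353]
ee_rot: [-0.001, 0.781, 0.624, 0.002]
wrist_force: [1.6, 5.9, 4.6]
finger_gap: 0.0221
```

arm_command(commands=[{"delta_pos": [-0.02, 0, 0], "yaw": 0}, {"delta_pos": [-0.02, 0, 0], "yaw": 0}])

```text
time: 15.35
tcp_pos: [0.569, -0.0212, 0.1353]
ee_rot: [-0.001, 0.781, 0.624, 0.002]
wrist_force: [1.9, 5.6, 4.1]
finger_gap: 0.0224
```

arm_command(commands=[{"delta_pos": [-0.02, 0, 0], "yaw": 0}, {"delta_pos": [-0.02, 0, 0], "yaw": 0}])

```text
time: 15.6
tcp_pos: [0.5683, -0.0243, 0.1348]
ee_rot: [-0.0, 0.782, 0.624, 0.001]
wrist_force: [2.3, 2.7, 1.3]
finger_gap: 0.0227
```

arm_command(commands=[{"delta_pos": [0, 0, 0], "yaw": 0}])

```text
time: 15.72
tcp_pos: [0.5679, -0.0251, 0.1343]
ee_rot: [-0.0, 0.782, 0.623, 0.0]
wrist_force: [3.1, 2.2, 0.5]
finger_gap: 0.0222
```

```bash
python3 p.py
```

```text
15.72 along,lat,z mm [-4.062e+01 -1.000e-02 -1.070e+00] F along,lat,z [2.8 2.6 0.5]
```

arm_command(commands=[{"delta_pos": [0, 0, 0.02], "yaw": 0}, {"delta_pos": [0, 0, 0.02], "yaw": 0}, {"delta_pos": [0, 0, 0], "yaw": 0}])

```text
time: 16.1
tcp_pos: [0.5676, -0.0253, 0.1319]
ee_rot: [-0.0, 0.782, 0.623, -0.0]
wrist_force: [3.0, 2.5, -0.9]
finger_gap: 0.0227
```

```bash
python3 p.py
```

```text
16.1 along,lat,z mm [-40.89  -0.25  -3.52] F along,lat,z [ 3.1  2.3 -0.9]
```

arm_command(commands=[{"delta_pos": [0, 0.01, 0.03], "yaw": 0}, {"delta_pos": [0, 0, 0.03], "yaw": 0}, {"delta_pos": [0, 0, 0.03], "yaw": 0}, {"delta_pos": [0, 0, 0.02], "yaw": 0}, {"delta_pos": [0, 0, 0], "yaw": 0}])

```text
time: 16.73
tcp_pos: [0.568, -0.0255, 0.1253]
ee_rot: [-0.0, 0.782, 0.623, -0.0]
wrist_force: [1.5, 1.9, -1.4]
finger_gap: 0.0219
```

```bash
python3 p.py
```

```text
16.73 along,lat,z mm [-40.98   0.17 -10.09] F along,lat,z [ 2.2  1.  -1.4]
```

1.9 mm to go; finish in small, force-checked steps.

arm_command(commands=[{"delta_pos": [0, 0, 0.02], "yaw": 0}, {"delta_pos": [0, 0, 0], "yaw": 0}, {"delta_pos": [0, 0, 0], "yaw": 0}])

```text
time: 17.1
tcp_pos: [0.5681, -0.0256, 0.1243]
ee_rot: [-0.0, 0.782, 0.623, -0.0]
wrist_force: [1.2, 0.7, -1.2]
finger_gap: 0.022
```

```bash
python3 p.py
```

```text
17.1 along,lat,z mm [-41.03   0.26 -11.11] F along,lat,z [ 0.9  1.  -1.2]
```

arm_command(commands=[{"delta_pos": [0, 0, 0.015], "yaw": 0}, {"delta_pos": [0, 0, 0], "yaw": 0}, {"delta_pos": [0, 0, 0], "yaw": 0}])

```text
time: 17.48
tcp_pos: [0.5682, -0.0255, 0.1235]
ee_rot: [-0.0, 0.782, 0.623, -0.0]
wrist_force: [1.6, -0.4, -1.2]
finger_gap: 0.0222
```

```bash
python3 p.py
```

```text
17.48 along,lat,z mm [-40.98   0.32 -11.86] F along,lat,z [-0.   1.6 -1.2]
```

arm_command(commands=[{"delta_pos": [0, 0, 0.008], "yaw": 0}, {"delta_pos": [0, 0, 0], "yaw": 0}, {"delta_pos": [0, 0, 0], "yaw": 0}])

```text
time: 17.85
tcp_pos: [0.5683, -0.0255, 0.1235]
ee_rot: [0.0, 0.782, 0.623, -0.0]
wrist_force: [-2.6, -0.4, 2.7]
finger_gap: 0.0225
```

```bash
python3 p.py
```

```text
17.85 along,lat,z mm [-40.95   0.39 -11.89] F along,lat,z [-1.  -2.5  2.7]
```

```bash
python3 - <<'E'
from rig import arm
from h import *
a=arm.read_camera('side')['img'][150:250,250:400]
b=arm.read_camera('wrist')['img'][150:330,160:400]
cv2.imwrite('pics/z12.png',np.vstack([cv2.resize(a,(600,400)),cv2.resize(b,(600,450))])[:600*2])
E
```

```text
(no output)
```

View pics/z12.png

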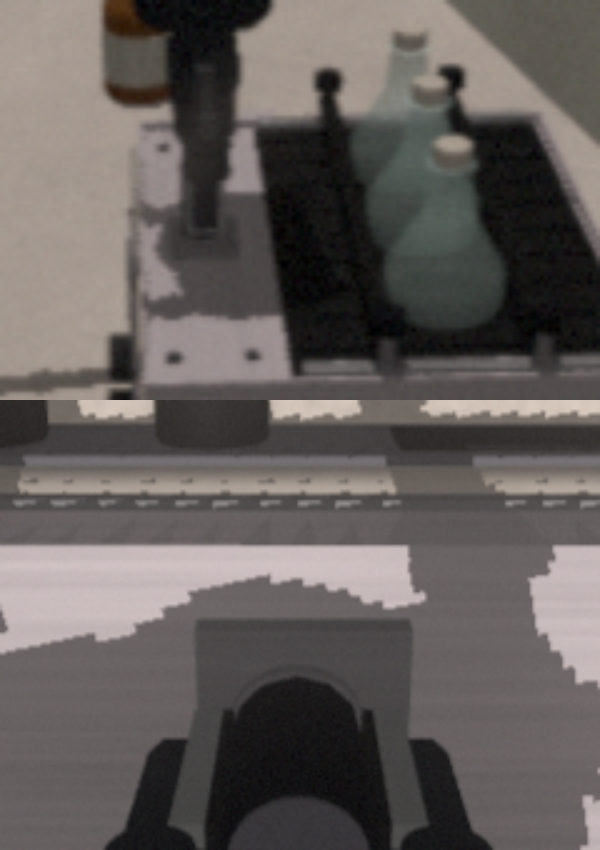

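The pin is seated on the bush (contact force seen about 11.9 mm below the strip-contact height). Releasing.

arm_command(commands=[{"delta_pos": [0, 0, 0], "yaw": 0}, {"delta_pos": [0, 0, 0], "yaw": 0}, {"delta_pos": [0, 0, 0], "yaw": 0}, {"delta_pos": [0, 0, 0], "yaw": 0}, {"delta_pos": [0, 0, 0], "yaw": 0}], hand=0)

```text
time: 18.58
tcp_pos: [0.5683, -0.0254, 0.1231]
ee_rot: [0.0, 0.782, 0.623, -0.0]
wrist_force: [0.2, 0.2, -0.0]
finger_gap: 0.0855
```

arm_command(commands=[{"delta_pos": [0, 0, 0], "yaw": 0}, {"delta_pos": [0, 0, 0], "yaw": 0}, {"delta_pos": [0, 0, 0], "yaw": 0}])

```text
time: 18.95
tcp_pos: [0.5683, -0.0254, 0.1232]
ee_rot: [-0.0, 0.782, 0.623, 0.0]
wrist_force: [-0.0, -1.0, -0.2]
finger_gap: 0.0855
```

```bash
python3 p.py; python3 - <<'E'
from rig import arm
from h import *
print(arm.read_state()['finger_gap'])
b=arm.read_camera('wrist')['img'];cv2.imwrite('pics/w13.png',b)
E
```

```text
18.95 along,lat,z mm [-40.83   0.4  -12.21] F along,lat,z [-0.9  0.2 -0.2]
0.0855190997622415
```

View pics/w13.png

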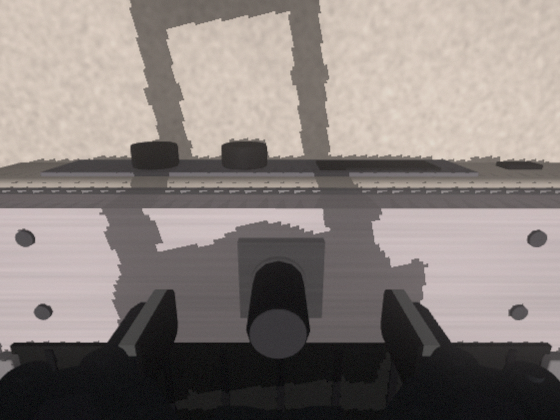

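arm_command(commands=[{"delta_pos": [0, 0, -0.2], "yaw": 0}, {"delta_pos": [0, 0, -0.5], "yaw": 0}, {"delta_pos": [0, 0, -0.6], "yaw": 0}, {"delta_pos": [0, 0, -0.5], "yaw": 0}, {"delta_pos": [0, 0, 0], "yaw": 0}])

```text
time: 19.62
tcp_pos: [0.5695, -0.0255, 0.2356]
ee_rot: [0.002, 0.782, 0.623, 0.002]
wrist_force: [-0.0, 0.5, -0.5]
finger_gap: 0.0856
```

```bash
python3 p.py; python3 - <<'E'
from rig import arm
from h import *
b=arm.read_camera('wrist')['img'];cv2.imwrite('pics/w14.png',b)
a=arm.read_camera('side')['img'];cv2.imwrite('pics/s14.png',a)
c=arm.read_camera('scene')['img'];cv2.imwrite('pics/c14.png',c)
k=lambda i:cv2.resize(i,None,fx=5,fy=5,interpolation=cv2.INTER_CUBIC)
cv2.imwrite('pics/z14.png',k(np.clip(b[180:300,200:350].astype(float)*1.5,0,255).astype(np.uint8)))
cv2.imwrite('pics/z15.png',np.hstack([k(a[160:240,270:345]),k(c[170:250,240:320])]))
E
```

```text
19.62 along,lat,z mm [-40.69   1.56 100.19] F along,lat,z [ 0.5 -0.2 -0.5]
```

View pics/z14.png

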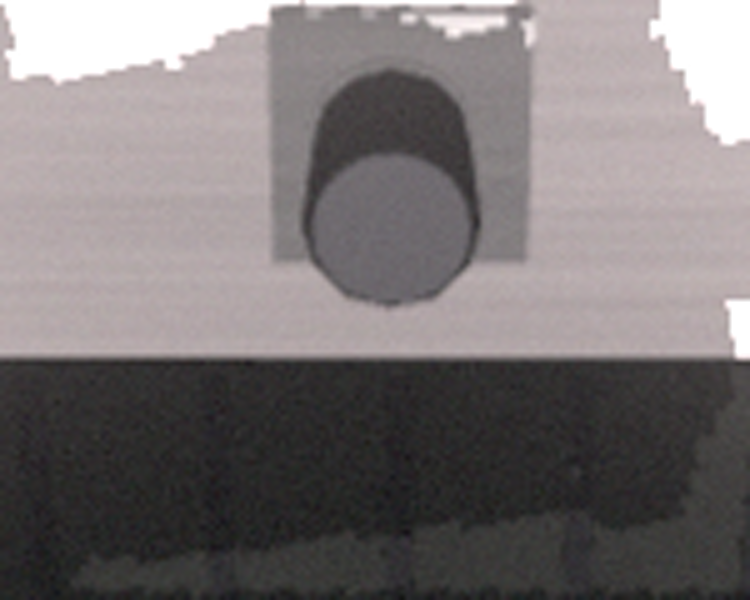

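View pics/z15.png

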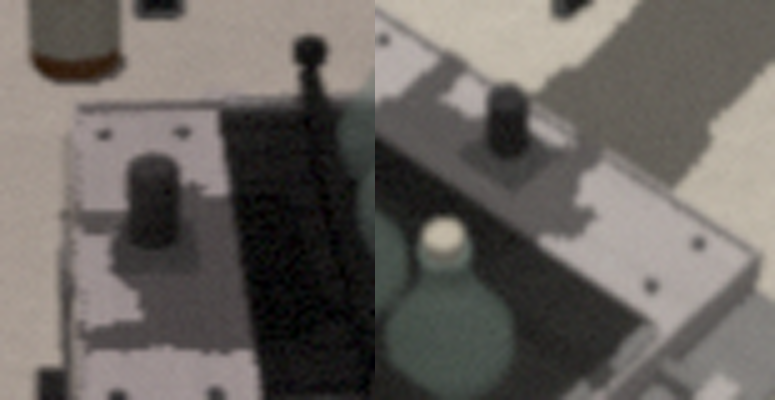

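View pics/s14.png

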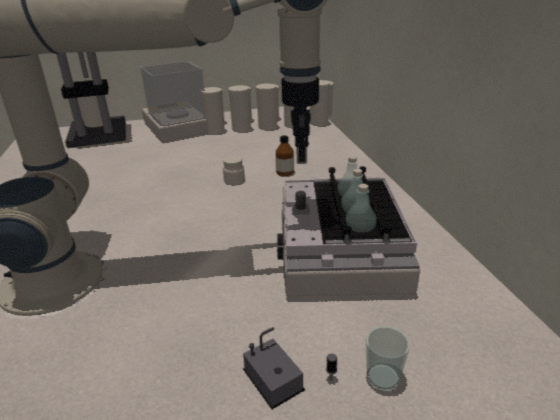

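```bash
python3 - <<'E'
from rig import arm
from h import *
s=arm.read_state();Rm=rot(s)
q=lambda x,y:((x+.5)/5-.5+200,(y+.5)/5-.5+180)
for z in (.154,.166):
  l,r,c=[plane('wrist',q(*p),z,s) for p in [(303,228),(480,228),(391,228)]]
  print(z,np.linalg.norm(l-r),Rm.T@(c-s['tcp_pos']))
sq=[Rm.T@(plane('wrist',q(*p),.114,s)-s['tcp_pos']) for p in [(270,15),(532,15),(527,263),(273,263)]]
print(np.mean(sq,0))
# base of knob near edge at (390,70)
print(Rm.T@(plane('wrist',q(390,70),.114,s)-s['tcp_pos']))
E
```

```text
0.154 0.02289182629779083 [ 0.00019429 -0.00466225  0.0761762 ]
0.166 0.02163752910460242 [ 0.0002275  -0.00898596  0.06418204]
[ 0.00151904 -0.00402031  0.11617513]
[-5.11465731e-05 -1.51750861e-02  1.16190522e-01]
```

```bash
python3 - <<'E'
from rig import arm
print(arm.sign_off(), arm.read_state()['time'])
E
```

```text
the job is handed in; nothing more can be done
the job is handed in; nothing more can be done
```

The shaker's platform is locked: the pin is home in the groove, released, and the job was handed in at about 20 s of the 72 s allowed.

**What I did:** I took the full-size pin from the block (knob measured 23.4 mm across) and left the smaller look-alike standing on the bench. I lowered it through the bush until its tip met the strip, at the expected height to within about 1 mm. I then dragged the platform towards the right-hand end, bearing down with about 5–6.5 N and pulling with about 6–7 N. After about 41 mm the pin dropped, so I stopped and eased it down. It met the bush 11.9 mm below strip height (12 mm expected) at about 3.6 N. Then I opened the gripper and backed off.

**Last checks:**
- **Knob:** The final wrist picture fits the knob standing upright and flush on the bush, with its top at about 154 mm. A pin still resting on the strip would show about 4 mm off.
- **Play:** The pin's centre measured about 1.3 mm to one side of the bush centre, which is within the 1.5 mm clearance.
- **Bystanders:** In the final side view the jar, bottle and beaker look to be where they started.
- **Robot:** The gripper is clear of everything, and the wrist force reads about zero.

**Disagreements:**
- **Camera positions:** The scene and side cameras differed by up to 9 mm, so I used the wrist camera for the grasp and the insertion.
- **Grasp at the block:** When the jaws closed on the pin, there was a 6.5 N upward force and the tool sat about 3.5 mm above the commanded height. I used the measured height from then on.

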